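Open the battery hatch of the eye lamp's power unit

TASK

Switch the eye lamp's power unit off by pushing its red lever right over towards the back of the unit, and only then press the blue battery hatch once, at its white dot, and take the finger away so that it pops up. Make sure the hatch stays wide open and leave it so, with the robot clear of everything; do not press the open hatch shut again, leave the grey hatch shut, and do not pick up or shift any of the other things.

Things in the scene. Friction and masses are not known exactly. Their poses are not given: they have to be found in the camera images.
- power_unit: cream power unit of the eye lamp, fixed, 170 (x) x 230 (y) x 75 (z) mm, origin at the centre of its underside, own x from its front (robot side) to its back. On top: the blue hatch, dot at own x -50, y -45 mm; the red lever, pivot at own x -30, y +75 mm, on a black block 70 x 50 x 25 mm
- blue_hatch_spot (a point): centre of the white dot, 22 mm across, on top of the blue hatch: the place to press, 78 mm above the table when shut. The hatch is a plate 116 (front to back) x 106 x 7 mm hinged along its back edge; the dot is midway across, 95 mm in front of the hinge, 21 mm behind the front edge. Axes turn with the hatch; at rest they are the unit's
- blue_hatch (a joint): angle of the blue hatch (rad): 0 latched, negative pressed in, positive open. Push-push latch with an opening spring: pressing at the dot takes about 6 N; it trips about 3.5 mm down (-0.036), stop 6 mm down (-0.062). Once the finger goes away the spring swings it up to its stop at 1.1 and holds it there, front edge 105 mm above the unit. Pressed down fully again it latches shut
- blue_hatch_index (a joint): hidden index slide of the blue hatch's latch (m), which counts presses: 0 at the start, 0.009 when the latch trips, 0.018 once the hatch is released and open, 0.027 when pressed a second time, and then it shuts again
- power_lever_tip (a point): centre of the red ball, 26 mm across, at the end of the power lever; 141 mm above the table at either end of its swing and 6 mm higher midway. The lever is 50 mm long and pivots 97 mm above the table
- power_lever (a joint): angle of the power lever (rad): about 0 leaning to the front of the unit (on), 1.0 leaning to the back, at its stop (off). It swings about the unit's own y, in the own x direction, needs about 1.5 N at the ball and stays where it is left
- lamp_box: cream spare-bulb box, fixed, 170 x 160 x 75 mm, origin at the centre of its underside; it has the same kind of hatch, grey, in the middle. It stays shut. The power unit and this box may stand on either side
- grey_hatch_spot (a point): white dot on the grey hatch of the spare-bulb box, 78 mm above the table, the same size and place on its hatch as the blue one
- grey_hatch (a joint): angle of the grey hatch (rad), 0 latched shut, positive open; same latch as the blue one
- drop_bottle: white eye-drop bottle, 28 mm across, 65 mm tall, standing between the two units; loose bystander, origin at the centre of its underside
- pen_torch: steel pen torch, 147 mm long, 18 mm thick, lying in front of the units; loose bystander, origin on its underside near mid-length
- occluder: black eye-cover paddle, 172 mm long, 64 mm wide, 8 mm thick, lying in front of the units; loose bystander, origin on its underside near mid-length
- lens_case: grey flat lens case, 90 x 150 x 26 mm, at the back; loose bystander, origin at the centre of its underside
- steel_bowl: shallow steel bowl, 110 mm across, 40 mm tall, at the back; loose bystander, origin at the centre of its underside
- mug: white mug, 80 mm across, 90 mm tall, at one side; loose bystander, origin at the centre of its underside
- stapler: black stapler, 130 x 34 x 41 mm, at one side; loose bystander, origin at the centre of its underside

How it is judged:
On the way, in this order (a step that is already met when the one before it is completed fails the run):
1. the power lever is pushed over to off (value of joint power_lever above 0.8 rad), for 0.1 s.
2. the blue hatch is pressed in until its latch trips (value of joint blue_hatch_index above 0.006 m), for 0.04 s.
3. the blue hatch has popped wide open and stays open (value of joint blue_hatch above 0.9 rad and value of joint blue_hatch_index above 0.014 m), for 0.5 s.
At the end, for the whole second after the job is handed in: The power lever is past 0.8 rad (off), the blue hatch stands still open beyond 0.9 rad after exactly one press of its latch (index between 0.014 and 0.0225 m), and the grey hatch is shut (within 0.05 rad) (all of step 3 and value of joint power_lever above 0.8 rad and value of joint blue_hatch_index below 0.0225 m and velocity of joint blue_hatch between -0.05 and 0.05 rad/s and value of joint grey_hatch between -0.02 and 0.05 rad); the robot touches nothing.
It fails at once if the blue hatch is pressed a second time (value of joint blue_hatch_index above 0.0225 m).
It fails at once if the grey hatch is pressed in or opened (value of joint grey_hatch below -0.035 rad or value of joint grey_hatch above 0.1 rad).
It fails at once if one of the loose things standing about is lifted or shifted by more than 3 cm (distance of any of drop_bottle, pen_torch, occluder, lens_case, steel_bowl, mug, stapler from where it was at the start of the episode above 0.03 m).
It also fails if it takes over 48 s, if anything falls off the work surface, if the arm or the gripper's body presses on something with over 40 N, if the wrist force passes 120 N, or if a joint passes its speed limit or range.

ROBOT

A 6-joint arm with a two-finger parallel gripper is mounted at the origin on the work surface. World frame = base frame: x ahead of the robot, y to its left, z up, the work surface at z = 0. Lengths are in m, angles in rad, forces in N, time in s.
With the tool pointing down it reaches from about 0.4 to 0.825 m from the base axis. Payload 7 kg.
Tool frame: the origin (TCP) lies on the centre line of the jaws, within the pads' length; the fingertips stand 25 mm ahead of it and the grasp point (between the pads) lies 6 mm ahead of it; z points along the fingers, y is the direction in which the jaws open and shut (so a half turn about z gives the same grasp; the last joint's range is limited). The gripper opens to 88 mm and grips with 3 to 60 N. Pads are 19 mm wide; open, the fingers measure 130 mm over their backs; the gripper's body (78 mm by 193 mm) begins 47 mm behind the grasp point.
Start: joints at [1.549, 0.359, 0.012, 0, -1.224, -0.288], TCP at [0.206, 0.643, 0.252] pointing down, gripper open.
Joint ranges: [-3.07, 3.07], [-1.43, 2.12], [-1.02, 1.25], [-3.03, 1.67], [-3.05, -0], [-3.03, 3.03]. Speed limits (rad/s): [2.39, 2.39, 3.01, 3.14, 3.14, 3.14].

INTERFACE

Orientations are given as [roll, pitch, yaw] about the fixed x, y, z axes, in that order (R = Rz(yaw) Ry(pitch) Rx(roll)).
In Python, from station import * gives the robot as it stands. The module is installed in compiled form; this text tells all that it offers.
- The arm moves only by the tool step_arm, never from a script. Its argument "commands" is text: rows parted by semicolons, each of 6 numbers parted by spaces: the shift along the tool's x, y, z in mm, then the turn, a rotation vector about the tool's x, y, z in rad. A call has 1 to 8 rows; each row shifts and turns the commanded pose from where the row before left it, along the tool's axes as they then stand; what a row does not reach is not made up. A row lasts 1/8 s, in which the tool goes at most 62.5 mm and 10.7 degrees, less where a joint would pass 70% of its speed; a pose out of reach is approached as far as the arm can. A call is refused whole if a number of a shift passes 62.5 or a number of a turn 0.188, either way. A call with a gripper value outside its range is refused whole. "jaw" is the finger opening in mm, from 0 to 87.6, set as the call begins (left out, the last holds). The fingers move at their own pace and stop on an object; "grip_force" is the grip in N (left out, the last holds). Time passes only in rows, so rows that do not move let the fingers close. It gives the time, the measured TCP pose, the force and the opening at its end, in the units of the state.
- get_state(): the state, without advancing time (a new reading comes with each control period).
- grab_frame(name): name is "scene" or "top" or "wrist"; returns a dict with "frame" (400x640x3 uint8, red, green, blue), "fovy" (degrees; the focal length in pixels is half the picture's height over the tangent of half this angle, whatever the lens; pixels are square), "cx", "cy" (the principal point, pixels), "k1" (the pictures are not rectified: a ray, as slopes to the right and down, at radius r is drawn at 1 + k1 r^2 times it, then the intrinsics apply), "rvec" (rotation vector, rad) and "tvec" (3), from world to camera coordinates, as OpenCV has them; the wrist camera has in their place "tool_from_camera" (4x4, takes a point from camera to tool coordinates, whose origin is the TCP and whose axes are the flange's). Camera axes: x right, y down, z forward; pixel columns grow to the right and rows downward; lengths in m; the calibration is good to about 2 mm. A picture is of the moment at which its call begins: read the wrist's pose just before it. There is no depth.
- job_done(): hands the job in, once; it reports no verdict.
Trained networks look in a picture, given as the dict that the camera call returned (one of the last four; its "shot" number tells which), for a name from the list of things; names that differ only in an ending like _2 or _b are one class to them, and where a whole thing is asked for, a point or a joint stands for the part that bears it (a point fixed in the world has none). Each returns a list of dicts, best first, with "conf" (0 to 1); they miss things now and then, are a little off and sometimes report something else, mostly with a low value. They report only what shows in the picture. A call takes as long as a camera call.
- recognise(picture, name): "pixel" ([column, row] in pixels, amid what is visible of it).
The state is a dict: "t": time; "q": joint angles; "qd": joint speeds; "joint_efforts": joint torques, N m; "eef_pos": TCP position; "ee_rot": TCP orientation; "force": force on the tool from outside, world axes, zero at the start; "moment": the same for the moment, N m; "width": finger opening in m.
Only numpy, scipy, OpenCV 4.12 (cv2) and the standard library are available. Lean on these libraries where they do the work, as an engineer would, in place of code of your own. Each camera call takes 0.05 s, during which the arm holds its last target.

## Working session

There is one attempt and no reset: what is moved stays moved. The work goes in short steps, Python scripts to look and compute and a tool call to move; the robot and the scene stay as the last step left them, time stands still between calls to the robot, and variables do not carry over. Pictures are saved under pics/ and viewed, and the job is handed in when it is done.

Besides the shell and the picture viewer there is one more tool, called after "Call:" as a command line: name --argument value ..., lists and objects as JSON in quotes. step_arm: Moves the arm, as the interface text tells. Its arguments: {"type":"object","properties":{"commands":{"type":"string"},"jaw":{"type":"number"},"grip_force":{"type":"number"}},"required":["commands"]}

```bash
mkdir -p pics
cat > h.py <<'E'
from station import *
import numpy as np, cv2
from scipy.spatial.transform import Rotation as Ro
def f(p): return 200/np.tan(np.radians(p["fovy"])/2)
def ray(p,px,st=None):
    x=(px[0]-p["cx"])/f(p); y=(px[1]-p["cy"])/f(p)
    rd=np.hypot(x,y); r=rd
    for _ in range(50): r=rd/(1+p["k1"]*r*r)
    s=r/rd if rd>0 else 1
    d=np.array([x*s,y*s,1])
    if "rvec" in p:
        R=cv2.Rodrigues(np.array(p["rvec"],float))[0]; t=np.array(p["tvec"],float).ravel()
        return -R.T@t, R.T@d
    T=np.array(p["tool_from_camera"]); W=Ro.from_euler("xyz",st["ee_rot"]).as_matrix()
    return W@T[:3,3]+np.array(st["eef_pos"]), W@T[:3,:3]@d
def atz(p,px,z,st=None):
    o,d=ray(p,px,st); return o+d*(z-o[2])/d[2]
def tri(rays):
    A=0;b=0
    for o,d in rays:
        d=d/np.linalg.norm(d); M=np.eye(3)-np.outer(d,d); A=A+M; b=b+M@o
    x=np.linalg.solve(A,b); return x,[np.linalg.norm((np.eye(3)-np.outer(d,d)/(d@d))@(x-o)) for o,d in rays]
def save(p,n): cv2.imwrite("pics/"+n,cv2.cvtColor(p["frame"],cv2.COLOR_RGB2BGR))
E
python3 - <<'E'
from h import *
s=get_state();print(s)
P={}
for n in("scene","top"):
    p=grab_frame(n);save(p,n+"0.png");P[n]=p
    print(n,p["fovy"],p["k1"],-cv2.Rodrigues(np.array(p["rvec"]))[0].T@np.array(p["tvec"]).ravel())
Z={"blue_hatch_spot":.078,"grey_hatch_spot":.078,"power_lever_tip":.141,"power_unit":.075,"lamp_box":.075,"drop_bottle":.03,"mug":.05,"pen_torch":.01,"occluder":.005}
for k,z in Z.items():
    rs=[]
    for n,p in P.items():
        for r in recognise(p,k)[:2]:
            print(k,n,np.round(r["pixel"]),round(r["conf"],2),atz(p,r["pixel"],z).round(3))
E
```

```text
{'t': 0.0, 'q': array([ 1.54909961e+00,  3.59378315e-01,  1.10552917e-02, -3.45196099e-04,
       -1.22407231e+00, -2.88092430e-01]), 'qd': array([ 0.00039113,  0.00082644, -0.00111356, -0.00019124,  0.00017427,
       -0.00153474]), 'joint_efforts': array([-1.27164363e-03, -5.82710016e+01,  2.93047893e+01,  6.99743852e+00,
        6.81135280e-03, -1.60322097e-04]), 'eef_pos': array([0.20567151, 0.64243932, 0.25062752]), 'ee_rot': array([ 3.13996734e+00, -1.43228249e-04, -3.09906599e-01]), 'force': array([-0.46469881,  0.09174805, -0.40641415]), 'moment': array([-0.00041213, -0.01545753, -0.01728396]), 'width': 0.08735247291714394}
scene 57.86895738595155 -0.061415278610916973 [ 1.24621395 -0.45631098  0.69911311]
top 42.35369015306715 -0.03445119448465245 [0.24419666 0.02443325 1.58360553]
blue_hatch_spot scene [341. 195.] 0.67 [0.534 0.14  0.078]
blue_hatch_spot top [293. 224.] 0.77 [0.52  0.132 0.078]
grey_hatch_spot scene [242. 258.] 0.69 [ 0.601 -0.231  0.078]
grey_hatch_spot top [418. 203.] 0.61 [ 0.592 -0.239  0.078]
power_lever_tip scene [368. 166.] 0.53 [0.534 0.248 0.141]
power_unit scene [354. 200.] 0.91 [0.577 0.157 0.075]
power_unit scene [432. 179.] 0.75 [0.643 0.439 0.075]
power_unit top [276. 217.] 0.59 [0.539 0.183 0.075]
lamp_box scene [244. 272.] 0.67 [ 0.646 -0.246  0.075]
lamp_box top [413. 200.] 0.88 [ 0.602 -0.224  0.075]
drop_bottle scene [300. 225.] 0.7 [ 0.529 -0.009  0.03 ]
drop_bottle top [340. 227.] 0.62 [ 0.523 -0.01   0.03 ]
drop_bottle top [417. 202.] 0.2 [ 0.609 -0.244  0.03 ]
mug scene [148. 307.] 0.62 [ 0.589 -0.468  0.05 ]
mug scene [340. 196.] 0.54 [0.508 0.16  0.05 ]
mug top [490. 209.] 0.73 [ 0.587 -0.462  0.05 ]
pen_torch scene [297. 198.] 0.66 [0.382 0.074 0.01 ]
pen_torch top [306. 281.] 0.57 [0.36  0.092 0.01 ]
occluder scene [237. 256.] 0.68 [ 0.51  -0.211  0.005]
occluder top [358. 298.] 0.81 [ 0.313 -0.069  0.005]
occluder top [400. 144.] 0.61 [ 0.804 -0.197  0.005]
```

View pics/scene0.png

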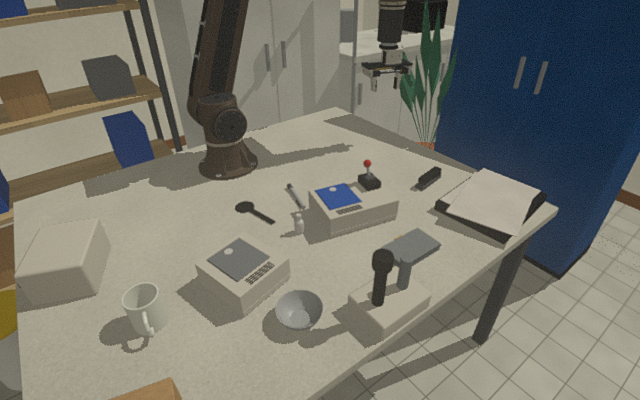

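View pics/top0.png

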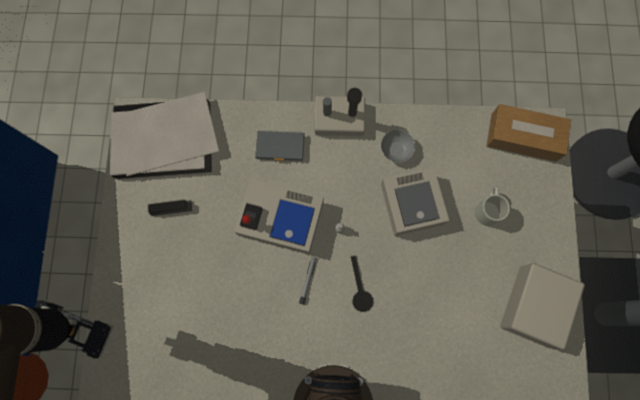

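The scene view shows the blue hatch near (338,196) and the red ball at (368,163). The top view shows the blue hatch dot near (289,234) and the red ball near (246,218). The grey box and other items stand apart from them. I'll zoom in for precise pixels.

Run:
```python
import cv2
a=cv2.imread("pics/scene0.png")[150:240,300:405]; b=cv2.imread("pics/top0.png")[180:260,225:355]
cv2.imwrite("pics/sz.png",cv2.resize(a,None,fx=6,fy=6,interpolation=cv2.INTER_CUBIC))
cv2.imwrite("pics/tz.png",cv2.resize(b,None,fx=6,fy=6,interpolation=cv2.INTER_CUBIC))
```

```text
(no output)
```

View pics/sz.png

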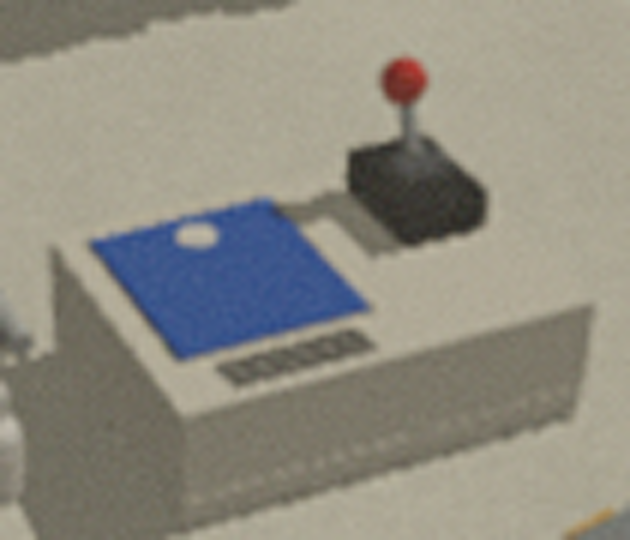

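View pics/tz.png

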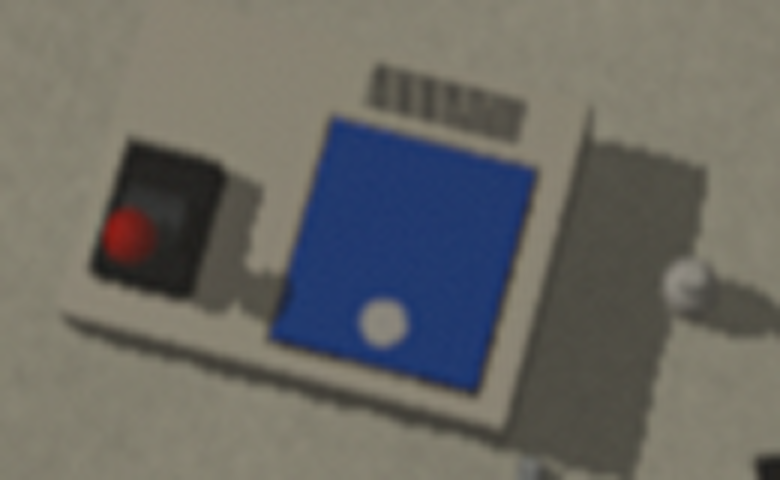

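Run:
```python
from h import *
P={n:grab_frame(n) for n in("scene","top")}
t=lambda x,y:((x+.5)/6-.5+225,(y+.5)/6-.5+180)
s=lambda x,y:((x+.5)/6-.5+300,(y+.5)/6-.5+150)
for nm,z,a,b in(("dot",.078,s(197,236),t(383,323)),("ball",.141,s(404,80),t(129,236))):
    print(nm,atz(P["scene"],a,z).round(4),atz(P["top"],b,z).round(4),tri([ray(P["scene"],a),ray(P["top"],b)]))
c=[atz(P["top"],t(*q),.078) for q in((330,117),(540,170),(478,395),(268,340))]
for u,v in((3,0),(2,1),(1,0),(2,3)):
    d=c[v]-c[u];print(np.linalg.norm(d).round(4),np.degrees(np.arctan2(d[1],d[0])).round(2))
c=[atz(P["scene"],s(*q),.078) for q in((272,200),(370,308),(182,357),(92,242))]
for u,v in((0,1),(3,2),(2,1),(3,0)):
    d=c[v]-c[u];print(np.linalg.norm(d).round(4),np.degrees(np.arctan2(d[1],d[0])).round(2))
c=[atz(P["top"],t(*q),.075) for q in((62,315),(503,432))]
d=c[0]-c[1];print(np.linalg.norm(d),np.degrees(np.arctan2(d[1],d[0])))
```

```text
dot [0.4919 0.1407 0.078 ] [0.4915 0.1442 0.078 ] (array([0.49094296, 0.14313047, 0.07682496]), [np.float64(0.0013745438232408342), np.float64(0.0013745438232406913)])
ball [0.5157 0.2609 0.141 ] [0.5197 0.2617 0.141 ] (array([0.51845383, 0.26020971, 0.14277891]), [np.float64(0.001429653919841685), np.float64(0.0014296539198416544)])
0.1161 -12.55
0.1165 -13.29
0.1085 77.05
0.107 76.82
0.1119 -13.77
0.1129 -13.07
0.1031 76.22
0.1045 75.69
0.22588672124026318 76.68016182506477
```

Call:
step_arm --commands "0 0 0 0 0 -0.078; 40 37 0 0 0 0; 40 37 0 0 0 0; 40 37 0 0 0 0; 40 37 0 0 0 0; 40 37 0 0 0 0; 40 37 0 0 0 0; 40 37 0 0 0 0" --jaw 0 --grip_force 10

```text
t: 2.1
eef_pos: [0.4196, 0.3249, 0.2519]
ee_rot: [-3.141, -0.0, -0.231]
force: [1.0, 0.2, -0.1]
width: 0.0131
```

Call:
step_arm --commands "24 20 0 0 0 0; 24 20 0 0 0 0; 0 0 0 0 0 0"

```text
t: 2.48
eef_pos: [0.4572, 0.275, 0.2517]
ee_rot: [-3.142, -0.0, -0.234]
force: [-0.3, 0.6, -0.2]
width: 0.0005
```

Run:
```python
from h import *
s=get_state();p=grab_frame("wrist");save(p,"w1.png");print(s["eef_pos"],s["ee_rot"],s["width"])
for k,z in(("blue_hatch_spot",.078),("power_lever_tip",.141)):
    for r in recognise(p,k)[:2]: print(k,r,atz(p,r["pixel"],z,s).round(4))
```

```text
[0.45717783 0.27501287 0.25168092] [-3.14152162e+00 -1.32245476e-04 -2.34309631e-01] 0.00045948973777036633
blue_hatch_spot {'pixel': [435.2, 86.6], 'conf': 0.65} [0.5332 0.1338 0.078 ]
power_lever_tip {'pixel': [320.8, 131.6], 'conf': 0.81} [0.5207 0.2587 0.141 ]
power_lever_tip {'pixel': [460.9, 206.3], 'conf': 0.43} [0.4239 0.1466 0.141 ]
```

View pics/w1.png

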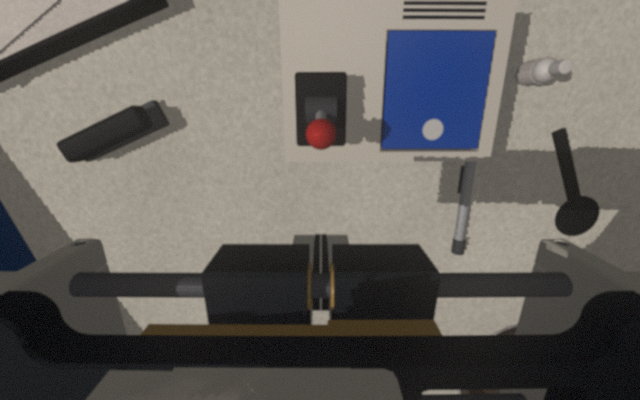

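The wrist view has the ball at (320,134), right ahead of the fingers, and the dot at (432,129). Tool yaw matches the unit.

Run:
```python
from h import *
s=get_state();p=grab_frame("wrist")
d=atz(p,(432,129),.078,s);b=atz(p,(320.5,133),.141,s);print(d,b)
W=Ro.from_euler("xyz",s["ee_rot"]).as_matrix()
print(W.T@(d-s["eef_pos"])*1000,W.T@(b-s["eef_pos"])*1000)
```

```text
[0.49048449 0.14389161 0.078     ] [0.51863498 0.26113167 0.141     ]
[ 63.88429941 121.44895467 173.60895593] [ 64.33467238   0.86270368 110.6372678 ]
```

Run:
```python
from h import *
print(grab_frame("wrist")["tool_from_camera"])
```

```text
[[ 1.87349094e-04 -9.52417603e-01 -3.04796118e-01  8.33520828e-02]
 [ 9.99999908e-01  6.05853770e-05  4.25354817e-04  6.40681559e-04]
 [-3.86649227e-04 -3.04796169e-01  9.52417527e-01 -1.34933734e-01]
 [ 0.00000000e+00  0.00000000e+00  0.00000000e+00  1.00000000e+00]]
```

Call:
step_arm --commands "0 0 35 0 0 0; 0 0 35 0 0 0; 0 0 32 0 0 0; 15 0 0 0 0 0; 15 0 0 0 0 0; 0 0 0 0 0 0"

```text
t: 3.48
eef_pos: [0.4874, 0.2701, 0.1508]
ee_rot: [-3.14, -0.001, -0.233]
force: [1.0, -0.5, -1.0]
width: 0.0004
```

Call:
step_arm --commands "8 0 0 0 0 0; 8 0 0 0 0 0; 8 0 0 0 0 0; 8 0 0 0 0 0; 8 0 0 0 0 0; 8 0 0 0 0 0; 0 0 0 0 0 0"

```text
t: 4.35
eef_pos: [0.533, 0.2585, 0.1494]
ee_rot: [-3.142, -0.0, -0.232]
force: [0.6, 0.2, 0.0]
width: 0.0004
```

Call:
step_arm --commands "5 0 0 0 0 0; 4 0 0 0 0 0; 0 0 0 0 0 0"

```text
t: 4.72
eef_pos: [0.5394, 0.2566, 0.1491]
ee_rot: [3.141, 0.003, -0.232]
force: [-9.0, 2.4, 1.4]
width: 0.0004
```

Run:
```python
from h import *
s=get_state();p=grab_frame("scene");save(p,"s2.png");print(s["force"],s["eef_pos"])
cv2.imwrite("pics/s2z.png",cv2.resize(cv2.imread("pics/s2.png")[80:230,300:440],None,fx=4,fy=4,interpolation=cv2.INTER_CUBIC))
```

```text
[-8.99259384  2.43976869  1.38366473] [0.53939764 0.25658173 0.14909584]
```

View pics/s2z.png

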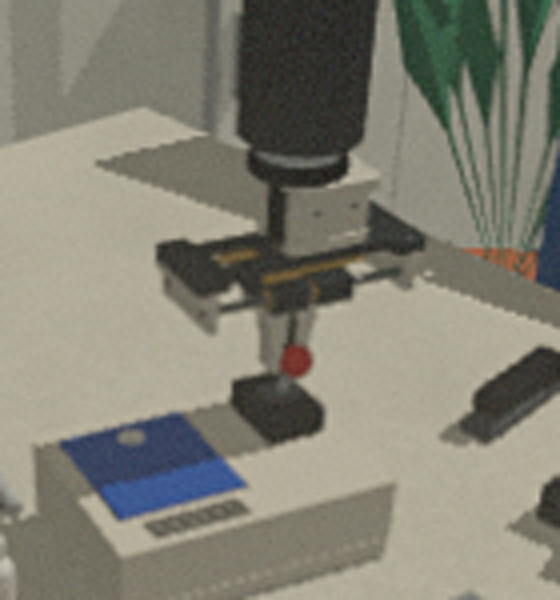

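The lever leans to the back against its stop, with 9 N now on the tool. I'll back off, rise and check it.

Call:
step_arm --commands "-15 0 0 0 0 0; -25 0 0 0 0 0; 0 0 -45 0 0 0; -20 40 -10 0 0 0; -20 40 0 0 0 0; 0 40 0 0 0 0; 0 0 0 0 0 0"

```text
t: 5.65
eef_pos: [0.4346, 0.1564, 0.2053]
ee_rot: [-3.14, -0.001, -0.233]
force: [0.1, 0.4, -0.1]
width: 0.0005
```

Run:
```python
from h import *
s=get_state();p=grab_frame("wrist");save(p,"w3.png");print(s["eef_pos"],s["ee_rot"],s["force"])
for n in("scene","top"):
    q=grab_frame(n);save(q,n+"3.png")
    for r in recognise(q,"power_lever_tip")[:2]: print(n,r,atz(q,r["pixel"],.141).round(4))
for k,z in(("blue_hatch_spot",.078),("power_lever_tip",.141)):
    for r in recognise(p,k)[:2]: print(k,r,atz(p,r["pixel"],z,s).round(4))
```

```text
[0.43455401 0.15636926 0.20532376] [-3.14010807e+00 -1.29460102e-03 -2.32748475e-01] [ 0.08160452  0.36538302 -0.14103075]
scene {'pixel': [373.5, 170.5], 'conf': 0.38} [0.5637 0.2442 0.141 ]
blue_hatch_spot {'pixel': [320.8, 89.6], 'conf': 0.61} [0.5322 0.1322 0.078 ]
power_lever_tip {'pixel': [141.0, 85.6], 'conf': 0.95} [0.5589 0.25   0.141 ]
power_lever_tip {'pixel': [320.6, 90.9], 'conf': 0.41} [0.5274 0.1336 0.141 ]
```

View pics/w3.png

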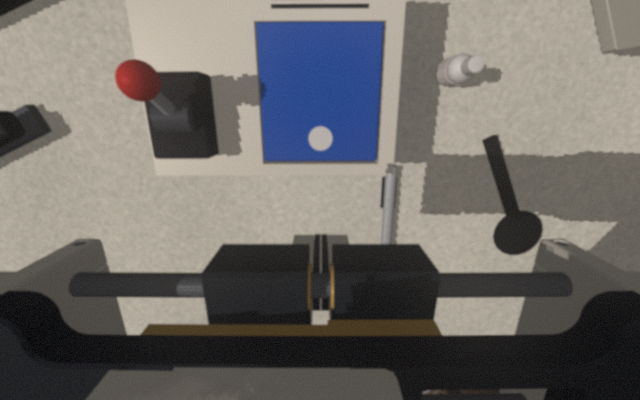

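The ball is now at about (0.559, 0.250), leaning back and left there. The dot is at (320,139), straight ahead of the fingers.

Run:
```python
from h import *
s=get_state();p=grab_frame("wrist")
d=atz(p,(320.3,138.5),.078,s);print(d,s["eef_pos"])
W=Ro.from_euler("xyz",s["ee_rot"]).as_matrix()
print(W.T@(d-s["eef_pos"])*1000)
```

```text
[0.49221503 0.1446256  0.078     ] [0.4357882  0.15867095 0.20435213]
[ 58.15857669   0.69549071 126.34561811]
```

Call:
step_arm --commands "29 1 0 0 0 0; 28 2 0 0 0 0; 0 0 40 0 0 -0.18; 0 0 35 0 0 0; 0 0 13 0 0 0; 0 0 0 0 0 0"

```text
t: 6.8
eef_pos: [0.4903, 0.1421, 0.1161]
ee_rot: [3.14, 0.001, -0.052]
force: [1.1, 0.3, 0.1]
width: 0.0005
```

Call:
step_arm --commands "0 0 8 0 0 0; 0 0 5 0 0 0; 0 0 2 0 0 0; 0 0 0 0 0 0"

```text
t: 7.3
eef_pos: [0.4906, 0.1424, 0.1022]
ee_rot: [-3.141, -0.001, -0.052]
force: [-2.2, 1.0, 4.0]
width: 0.0007
```

Call:
step_arm --commands "0 0 2 0 0 0; 0 0 2 0 0 0; 0 0 0 0 0 0"

```text
t: 7.68
eef_pos: [0.4906, 0.1424, 0.0983]
ee_rot: [-3.141, -0.001, -0.052]
force: [-1.9, 1.9, 5.8]
width: 0.0003
```

Call:
step_arm --commands "0 0 1.5 0 0 0; 0 0 0 0 0 0"

```text
t: 7.92
eef_pos: [0.4907, 0.1425, 0.0974]
ee_rot: [-3.141, -0.001, -0.051]
force: [-5.0, 1.3, 11.3]
width: 0.0005
```

Force jumped to 11 N, so the hatch is at its stop and the latch has tripped. I'll release upward and back.

Call:
step_arm --commands "0 0 -60 0 0 0; -20 0 -58 0 0 0; -20 0 -40 0 0 0; -10 0 -30 0 0 0; 0 0 0 0 0 0; 0 0 0 0 0 0; 0 0 0 0 0 0; 0 0 0 0 0 0"

```text
t: 8.93
eef_pos: [0.4404, 0.1445, 0.2832]
ee_rot: [3.14, 0.001, -0.052]
force: [-0.1, -0.7, -0.0]
width: 0.0004
```

Run:
```python
from h import *
s=get_state();print(s["t"],s["eef_pos"],s["force"])
p=grab_frame("scene");save(p,"s4.png")
q=grab_frame("wrist");save(q,"w4.png")
a=cv2.resize(p["frame"][60:250,290:440],None,fx=3,fy=3);b=cv2.resize(q["frame"],(400,250))
c=np.zeros((570,850,3),np.uint8);c[:,:450]=a;c[:250,450:]=b
cv2.imwrite("pics/c4.png",cv2.resize(c[...,::-1],(790,530)))
for n,x in(("s",p),("w",q)):
    for k in("blue_hatch_spot","power_lever_tip"):print(n,k,recognise(x,k)[:1])
```

```text
8.925 [0.44037298 0.14445714 0.28318455] [-0.1458475  -0.72732897 -0.02146788]
s blue_hatch_spot [{'pixel': [344.1, 181.9], 'conf': 0.89}]
s power_lever_tip [{'pixel': [375.0, 172.6], 'conf': 0.38}]
w blue_hatch_spot [{'pixel': [330.2, 76.7], 'conf': 0.82}]
w power_lever_tip [{'pixel': [200.3, 75.6], 'conf': 0.97}]
```

View pics/c4.png

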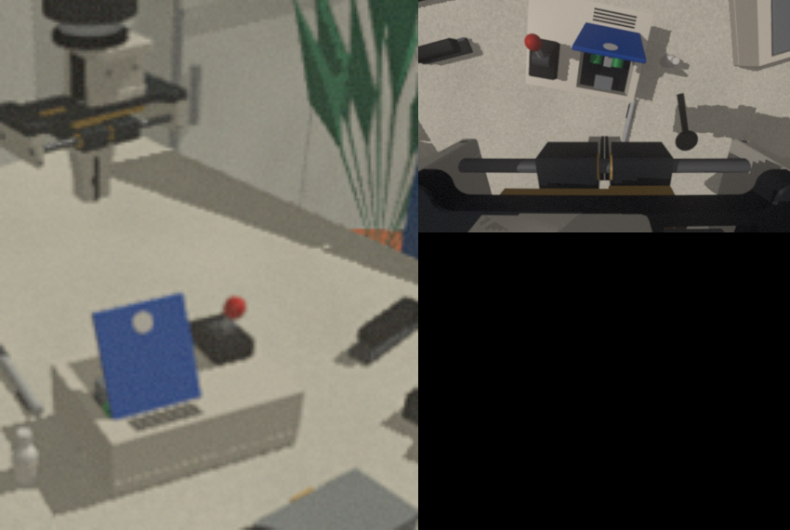

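Call:
step_arm --commands "-10 0 -15 0 0 0; 0 0 0 0 0 0; 0 0 0 0 0 0; 0 0 0 0 0 0; 0 0 0 0 0 0; 0 0 0 0 0 0; 0 0 0 0 0 0"

```text
t: 10.1
eef_pos: [0.4305, 0.1452, 0.2989]
ee_rot: [3.141, 0.0, -0.052]
force: [0.0, -0.0, -0.4]
width: 0.0005
```

Run:
```python
from h import *
s=get_state();q=grab_frame("wrist");p=grab_frame("scene");t=grab_frame("top");save(t,"t5.png");save(q,"w5.png")
def wd(pic,c,r=12):
    x,y=map(int,c);g=pic["frame"][y-r:y+r+1,x-r:x+r+1].astype(int)
    m=(g[...,0]>110)&(abs(g[...,0]-g[...,2])<50);n,l,st,ce=cv2.connectedComponentsWithStats(m.astype(np.uint8))
    print(st[1:,4],ce[1:]+[x-r,y-r]);i=1+np.argmax(st[1:,4]);return ce[i]+[x-r,y-r]
rw=recognise(q,"blue_hatch_spot")[0]["pixel"];print(rw)
a=wd(p,(341,175),6);b=wd(q,rw,14)
X,e=tri([ray(p,a),ray(q,b,s)]);print(X,e,"angle",np.arcsin((X[2]-.075)/.095))
for r in recognise(q,"power_lever_tip")[:1]: print(atz(q,r["pixel"],.141,s))
print(s["t"],s["force"],s["eef_pos"])
```

```text
[330.8, 66.8]
[ 1 44] [[335.         169.        ]
 [340.86363636 174.90909091]]
[152] [[330.02631579  70.05263158]]
[0.54703371 0.12895789 0.15937903] [np.float64(0.0007082779844117826), np.float64(0.000708277984411752)] angle 1.0934132144979145
[0.55843641 0.24885377 0.141     ]
10.1 [ 0.00365629 -0.0156848  -0.36276077] [0.43047969 0.14516332 0.29893472]
```

View pics/t5.png

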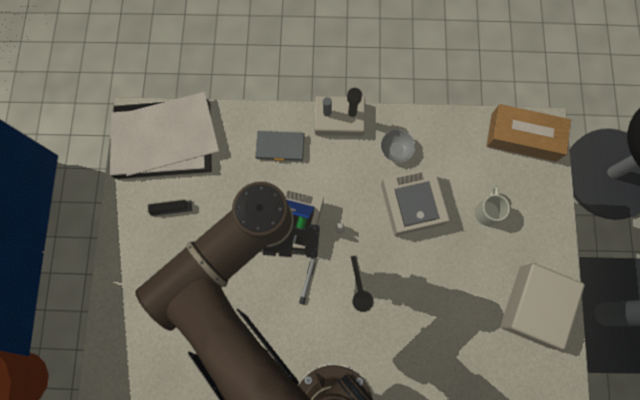

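The hatch measures about 1.09 rad. The lever is at its back stop, the bystanders haven't moved and the grey hatch is shut. The arm is clear of everything, so I'm handing in.

```bash
python3 -c "
from station import *
print(job_done())"
```

```text
the job is handed in; nothing more can be done
None
```

I pushed the red lever to its back stop with the closed fingers, then pressed the blue hatch once at its dot and pulled the fingers up and away. The hatch popped open. I handed the job in at about 10 s; the hand-in gives no verdict.

**Last checks:**
- **Hatch:** its dot triangulates to an opening of about 1.09 rad, more than a second after release. The hidden press index can't be seen directly. I judged the single press from the force, which went from about 6 N to 11 N at the stop, and from the hatch opening.
- **Lever:** the ball is at about (0.558, 0.249), a little over 40 mm from where it started. It touched its stop at about 9 N and stayed there.
- **Robot:** there is no contact force beyond sensor noise, and the fingertips are about 0.27 m above the table.
- **Other things:** by eye in the top view, the grey hatch is shut and the loose things have not moved.
- **Disagreement:** when the hatch was shut, the recogniser put the dot about 10–50 mm too far back, towards the middle of the hatch. I used the dot as read from the pictures instead.

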